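True up the corner of a puppet stand

TASK

First swing the red-handled hold-down clamp fully down onto the light base rail. Then pick up the yellow L-shaped square by its orange grip, lay it flat on the blue board and press it into the corner between the two wooden rails until both of its outer edges lie flat against them and the crooked upright has been pushed true. Finish while still gripping the square and pressing it against both rails, do not let go; leave the paint jar, tape roll and brush alone.

Things in the scene. Friction and masses are not known exactly. Their poses are not given: they have to be found in the camera images.
- corner (a point): inside corner where the two rails' inner faces meet, on the top of the blue board (300 x 340 x 12 mm, fixed to the table, top 12 mm above it). Its axes are the board's: x points square into the light base rail, y points square into the upright's true position, z up. The open inside of the corner lies towards -x, -y. Both rails are 18 mm high above the board and 35 mm wide
- board: the blue board with the light wood base rail fixed on it; origin under the board's middle, 70 mm in -x and 110 mm in -y from corner, axes as corner. The base rail's inner face is the plane x = 0 of corner and runs from y = +35 to y = -270 mm of that point
- stud_end (a point): middle of the free end of the upright, on its upper face. The upright is a darker wood bar, 190 x 35 x 18 mm, lying flat on the board and turning about one stiff pivot screw (dark screw head) 172 mm from this point along the upright's own +x; the screw lies 20 mm in -x and 17.5 mm in +y from corner. Its inner face is 17.5 mm from its centre line on its own -y side
- stud (a joint): angle of the upright out of square: 0 = square to the base rail (its inner face on the plane y = 0 of corner), positive = its free end leans in towards the inside of the corner; starts at 0.06 to 0.14 rad. The screw is stiff, about 0.3 N m: some 3 N at the square's end turns it and it stays where it is left
- clamp (a joint): angle of the clamp lever: 0 = fully down, level across the base rail; positive = raised, starts 0.5 to 0.9 rad. Stiff hinge: stays where it is left, a press of about 3 N on the handle moves it
- clamp_hinge (a point): hinge axis of the clamp, 50 mm above the table, beyond the base rail; axes as the board's. The hinge runs along y and the lever points along -x when down, its free end rising as it opens. The lever ends 130 mm from the hinge
- clamp_handle (a point): middle of the upper face of the red clamp handle (65 long x 24 wide x 16 mm thick), 105 mm from the hinge along the lever and 8 mm above its centre line; moves with the lever (its z is the normal of that face, its x runs along the lever towards the hinge)
- square_grip (a point): centre of the orange grip post of the yellow square (loose, about 0.3 kg), 40 mm above the square's underside. The post is 28 x 28 mm, its sides along the square's x and y, and stands from 14 to 66 mm above the underside, so it may be gripped across x or across y. The square is an L 14 mm thick, legs 30 mm wide and 130 mm long along -x and -y from its outer corner, which lies 45 mm in +x and 45 mm in +y from the post. When seated, x and y match those of corner
- square_corner (a point): outer corner of the square at its underside; axes as square_grip; it goes to corner
- leg_end_x (a point): outer edge of the square at the end of its leg along -x, underside: 130 mm in -x from square_corner; seated, it lies against the upright
- leg_end_y (a point): outer edge of the square at the end of its leg along -y, underside: 130 mm in -y from square_corner; seated, it lies against the base rail
- square: the square itself; origin on its underside below the middle of the grip post, axes as square_grip
- paint_jar: bystander: blue-labelled paint jar, 64 mm diameter, 100 mm high, origin at its underside
- tape_roll: bystander: brown tape roll lying flat, 84 mm diameter, 36 mm high, origin at its underside
- brush: bystander: paint brush lying on the table, about 200 mm long
Mind the look-alikes: they are no part of the job. Of the things shaped like the square, the yellow one is meant.

How it is judged:
On the way, in this order (a step that is already met when the one before it is completed fails the run):
1. the clamp is swung fully down (value of joint clamp below 0.06 rad), for 0.2 s.
2. the square is held pressed into the corner, both edges touching, the upright square (contact force between square and board_c1 above 1 N and contact force between square and stud_c0 above 1 N and contact force between the fingers and square above 2 N and value of joint stud between -0.02 and 0.02 rad and y of leg_end_x in the frame of corner between -0.003 and 0.003 m and x of leg_end_y in the frame of corner between -0.003 and 0.003 m and angle between square_grip's own z axis and vertical below 0.07 rad and horizontal distance between square_corner and corner below 0.004 m and z of square_corner in the frame of corner below 0.006 m), for 0.2 s.
At the end, for the whole second after the job is handed in: Clamp within 0.06 rad of down; square gripped (over 2 N), level (0.07 rad), under 6 mm above the board, its corner within 4 mm of the rails' corner, its leg ends within 3 mm of the true faces, pressing each rail with over 1 N; upright within 0.02 rad of square; robot still holding (all of step 2 and value of joint clamp below 0.06 rad); the arm keeps its last pose, push and grip.
It fails at once if the paint jar, tape roll or brush is moved more than 30 mm (distance of any of paint_jar, tape_roll, brush from where it was at the start of the episode above 0.03 m).
It also fails if it takes over 58 s, if anything falls off the work surface, if the arm or the gripper's body presses on something with over 40 N, if the wrist force passes 120 N, or if a joint passes its speed limit or range.

ROBOT

A 6-joint arm with a two-finger parallel gripper is mounted at the origin on the work surface. World frame = base frame: x ahead of the robot, y to its left, z up, the work surface at z = 0. Lengths are in m, angles in rad, forces in N, time in s.
With the tool pointing down it reaches from about 0.325 to 0.775 m from the base axis. Payload 5.5 kg.
Tool frame: the origin (TCP) lies between the finger pads; the fingertips stand 14 mm ahead of it and the grasp point (between the pads) lies 5 mm behind it; z points along the fingers, y is the line along which they close (so a half turn about z gives the same grasp; the last joint's range is limited). The gripper opens to 85 mm and grips with 20 to 120 N. Pads are 22 mm wide; open, the fingers measure 114 mm over their backs; the gripper's body (76 mm by 85 mm) begins 54 mm behind the grasp point. The pads swing forward as they close: fully open they stand 13 mm farther back than shut.
Start: joints at [1.215, 0.091, 1.231, -0, 1.82, -0.057], TCP at [0.177, 0.573, 0.245] pointing down, gripper open.
Joint ranges: [-2.87, 2.87], [-0.86, 2.18], [0.17, 2.46], [-1.51, 4.65], [0.06, 2.69], [-2.65, 2.65]. Speed limits (rad/s): [2.57, 2.57, 3.01, 3.14, 3.14, 3.14].

INTERFACE

Orientations are given as a rotation vector (axis times angle).
In Python, from workcell import env, read_camera, get_calibration gives the robot as it stands.
- The arm moves only by the tool jog_arm, never from a script. Its argument "motion" is a list of rows, each a list of 3 entries, a list of its own where there are three numbers: the shift along the tool's x, y, z in m, then the turn about the tool's z in rad, then the opening, from 0 (shut) to 1 (fully open). In form: [[[tx, ty, tz], turn, gripper], ...]. A call has 1 to 8 rows; each row shifts and turns the commanded pose from where the row before left it, along the tool's axes as they then stand; what a row does not reach is not made up. A row lasts 1/8 s, in which the tool goes at most 62.5 mm and 10.7 degrees, less where a joint would pass 70% of its speed; a pose out of reach is approached as far as the arm can. A call with a gripper value outside its range is refused whole. The fingers move at their own pace and stop on an object; "grip_force" is the grip in N (left out, the last holds). Time passes only in rows, so rows that do not move let the fingers close. It gives the time, the measured TCP pose, the force, the opening and the grip force at its end, in the units of the state.
- env.sense(): the state, without advancing time (a new reading comes with each control period).
- read_camera(name): name is "side" or "top" or "wrist"; returns (picture, depth): 400x640x3 uint8, red, green, blue; 400x640 float32, m along the optical axis (not along the pixel's ray), 0 where there is no reading.
- get_calibration(name): a dict with "camera_matrix" (3x3 intrinsics, pixels), "dist" ([k1, k2, p1, p2, k3] as OpenCV has them; the pictures are not rectified), "R" (3x3) and "t" (3): a world point X has camera coordinates R X + t. Camera axes: x right, y down, z forward; pixel columns grow to the right and rows downward; lengths in m; the calibration is good to about 2 mm. A picture is of the moment at which its call begins: read the wrist's pose just before it. get_calibration takes no time and is no camera call; for the wrist camera it gives the pose at the moment of the call.
- env.job_done(): hands the job in; it is judged then, once.
The state is a dict: "clock": time; "joints": joint angles; "joint_vel": joint speeds; "effort": joint torques, N m; "ee_pos": TCP position; "tool_rot": TCP orientation; "wrist_force": force on the tool from outside, world axes, zero at the start; "wrist_torque": the same for the moment, N m; "finger_gap": finger opening in m; "grip_force": force on a finger pad.
Only numpy, scipy, OpenCV 4.12 (cv2) and the standard library are available. Lean on these libraries where they do the work, as an engineer would, in place of code of your own. Each camera call takes 0.05 s, during which the arm holds its last target. There are 200 camera calls.

## Working session

There is one attempt and no reset: what is moved stays moved. The work goes in short steps, Python scripts to look and compute and a tool call to move; the robot and the scene stay as the last step left them, time stands still between calls to the robot, and variables do not carry over. Pictures are saved under pics/ and viewed, at most 10 in all, crops included, and the job is handed in when it is done.

Besides the shell and the picture viewer there is one more tool, called after "Request:" by a JSON object that holds its "fn" and its "kwargs", one argument or row to a line. jog_arm: Moves the arm, as the interface text tells. Its arguments: {"type":"object","properties":{"motion":{"type":"array"},"grip_force":{"type":"number"}},"required":["motion"]}

```bash
mkdir -p pics; ls; cat > h.py <<'E'
import numpy as np, cv2
from workcell import env, read_camera, get_calibration
E
python3 - <<'E'
from h import *
s=env.sense(); print({k:np.round(v,3) for k,v in s.items()})
for n in ("top","side"):
    p,d=read_camera(n); c=get_calibration(n)
    cv2.imwrite(f"pics/{n}0.png",p[:,:,::-1]); np.savez(f"{n}0.npz",p=p,d=d,**{k:np.array(v) for k,v in c.items()})
    print(n,c)
E
```

```text
pics
{'clock': np.float64(0.0), 'joints': array([ 1.215,  0.092,  1.232,  0.   ,  1.82 , -0.057]), 'joint_vel': array([ 0.001, -0.001,  0.001, -0.001,  0.001,  0.   ]), 'effort': array([ 0.0000e+00, -4.5874e+01, -4.1801e+01, -0.0000e+00,  1.2000e-02,
       -0.0000e+00]), 'ee_pos': array([0.177, 0.573, 0.244]), 'tool_rot': array([-4.680e-01, -3.106e+00,  3.000e-03]), 'wrist_force': array([ 0.498, -0.599,  0.302]), 'wrist_torque': array([ 0.05 ,  0.039, -0.06 ]), 'grip_force': np.float64(0.0), 'finger_gap': np.float64(0.085)}
top {'camera_matrix': array([[491.68825463,   0.        , 315.58302435],
       [  0.        , 491.68825463, 201.79698815],
       [  0.        ,   0.        ,   1.        ]]), 'dist': array([-0.04546411,  0.        ,  0.        ,  0.        ,  0.        ]), 'R': array([[ 0.04464192, -0.99900166,  0.00166993],
       [-0.97697286, -0.04400652, -0.20877609],
       [ 0.20864115,  0.00768869, -0.97796204]]), 't': array([-0.01173082,  0.51208185,  1.49047976])}
side {'camera_matrix': array([[400.08293348,   0.        , 311.99867785],
       [  0.        , 400.08293348, 206.07908165],
       [  0.        ,   0.        ,   1.        ]]), 'dist': array([-0.09986357,  0.        ,  0.        ,  0.        ,  0.        ]), 'R': array([[ 0.99948651, -0.0274937 , -0.01645636],
       [-0.03181814, -0.79094233, -0.61106288],
       [ 0.00378435,  0.61127271, -0.79141099]]), 't': array([-0.50981433,  0.05339657,  1.15457468])}
```

View pics/top0.png

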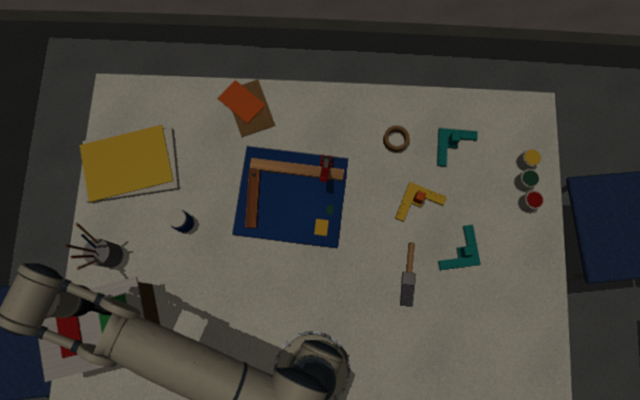

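View pics/side0.png

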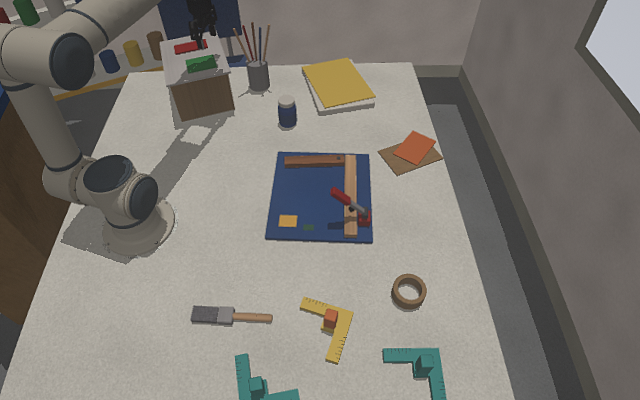

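The top view shows the board around (290,195). Its light base rail runs along (250–345,168), the darker upright is at (252,197), and the red clamp handle is near (326,168). The yellow square is at (420,198) with its outer corner near (410,184). The side view agrees: square post at (330,318), clamp handle at (340,196), tape at (408,291), brush at (230,315).

```bash
cat >> h.py <<'E'
def ray(c,uv):
    uv=np.float64(uv).reshape(-1,1,2)
    n=cv2.undistortPoints(uv,c["camera_matrix"],c["dist"]).reshape(-1,2)
    d=np.c_[n,np.ones(len(n))]@c["R"]; o=-c["R"].T@c["t"]
    return o,d
def onz(c,uv,z):
    o,d=ray(c,uv); return o+d*((z-o[2])/d[:,2])[:,None]
def mask(p,lo,hi,box=None):
    m=cv2.inRange(cv2.cvtColor(p,cv2.COLOR_RGB2HSV),np.array(lo),np.array(hi))
    if box:
        k=np.zeros_like(m); x0,y0,x1,y1=box; k[y0:y1,x0:x1]=255; m&=k
    return m
def big(m):
    cs,_=cv2.findContours(m,cv2.RETR_EXTERNAL,cv2.CHAIN_APPROX_NONE)
    return max(cs,key=cv2.contourArea)
def cen(m): 
    y,x=np.nonzero(m); return x.mean(),y.mean()
E
python3 - <<'E'
from h import *
c=dict(np.load("top0.npz")); p=c["p"]
hsv=cv2.cvtColor(p,cv2.COLOR_RGB2HSV)
for n,(u,v) in dict(sq=(402,212),post=(420,197),board=(290,210),rail=(290,166),up=(252,200),clamp=(326,165)).items(): print(n,hsv[v,u],onz(c,[(u,v)],0.03)[0].round(3))
m=mask(p,(17,120,60),(32,255,255),(385,170,460,230)); b=big(m)
print("sq hull",cv2.approxPolyDP(cv2.convexHull(b),4,True).reshape(-1,2).tolist())
print(onz(c,cv2.approxPolyDP(cv2.convexHull(b),4,True).reshape(-1,2),0.014).round(3))
m=mask(p,(100,120,20),(125,255,255),(220,135,360,260)); b=big(m)
r=cv2.boxPoints(cv2.minAreaRect(b)); print("board",onz(c,r,0.012).round(3), cv2.minAreaRect(b))
E
```

```text
sq [ 22 202 116] [ 0.496 -0.265  0.03 ]
post [  9 219 107] [ 0.548 -0.322  0.03 ]
board [109 195  55] [0.487 0.092 0.03 ]
rail [ 15 151  98] [0.632 0.1   0.03 ]
up [ 12 184  72] [0.514 0.215 0.03 ]
clamp [30 15 52] [ 0.641 -0.017  0.03 ]
sq hull [[446, 197], [443, 204], [403, 220], [395, 217], [409, 182]]
[[ 0.556 -0.41   0.014]
 [ 0.532 -0.4    0.014]
 [ 0.474 -0.271  0.014]
 [ 0.482 -0.245  0.014]
 [ 0.6   -0.29   0.014]]
board [[ 0.404  0.271  0.012]
 [ 0.7    0.258  0.012]
 [ 0.671 -0.088  0.012]
 [ 0.377 -0.062  0.012]] ((290.2538757324219, 196.46925354003906), (105.05741119384766, 89.18097686767578), 7.125016689300537)
```

Request:
{"fn": "jog_arm", "kwargs": {
  "motion": [
    [[-0.046,-0.035,-0.006],0,0],
    [[-0.046,-0.035,-0.006],0,0],
    [[-0.046,-0.035,-0.006],0,0],
    [[-0.046,-0.035,-0.006],0,0],
    [[-0.046,-0.035,-0.006],0,0],
    [[-0.046,-0.035,-0.006],0,0],
    [[-0.046,-0.035,-0.006],0,0],
    [[-0.046,-0.035,-0.006],0,0]
  ]
}}

```text
clock: 1.1
ee_pos: [0.4466, 0.1958, 0.2932]
tool_rot: [-0.467, -3.106, 0.0]
wrist_force: [1.4, -0.2, -0.0]
finger_gap: -0.0003
grip_force: 0.0
```

Request:
{"fn": "jog_arm", "kwargs": {
  "motion": [
    [[-0.045,-0.035,-0.01],0,0],
    [[-0.04,-0.035,-0.01],0,0],
    [[-0.02,-0.02,0],0,0],
    [[0,0,0],-0.11,0],
    [[0,0,0],-0.11,0],
    [[0,0,0],0,0]
  ]
}}

```text
clock: 1.85
ee_pos: [0.5197, 0.0804, 0.3128]
tool_rot: [-0.126, -3.138, 0.0]
wrist_force: [-0.0, -0.1, 0.5]
finger_gap: 0.0
grip_force: 0.0
```

```bash
cat >> h.py <<'E'
from scipy.spatial.transform import Rotation as Rt
def snap(n,f):
    c={k:np.array(v) for k,v in get_calibration(n).items()}; p,d=read_camera(n)
    cv2.imwrite(f"pics/{f}.png",p[:,:,::-1]); np.savez(f"{f}.npz",p=p,d=d,**c); c["p"]=p; c["d"]=d; return c
def to(target,yaw=None):
    """shift in tool axes and tool turn to reach the world TCP target; yaw = direction of tool y minus 90deg (mod pi)"""
    s=env.sense(); R=Rt.from_rotvec(s["tool_rot"]).as_matrix()
    y=np.arctan2(-R[0,1],R[1,1]); print("pos",s["ee_pos"].round(4),"yaw",round(y,4),"tilt",R[:,2].round(4))
    print("shift",(R.T@(np.array(target)-s["ee_pos"])).round(4), "turn", None if yaw is None else round(-((yaw-y+np.pi/2)%np.pi-np.pi/2),4))
E
python3 - <<'E'
from h import *
to((0.55,0.05,0.3),-0.08)
c=snap("wrist","w1"); print(c["camera_matrix"][0,0], (-c["R"].T@c["t"]).round(3), c["R"].round(2).tolist())
E
```

```text
pos [0.5197 0.0804 0.3128] yaw -0.0801 tilt [-1.e-03 -1.e-04 -1.e+00]
shift [-0.0326 -0.0279  0.0127] turn -0.0001
333.00816485613916 [0.441 0.086 0.441] [[0.08, 1.0, 0.0], [0.95, -0.08, 0.31], [0.3, -0.02, -0.95]]
```

View pics/w1.png

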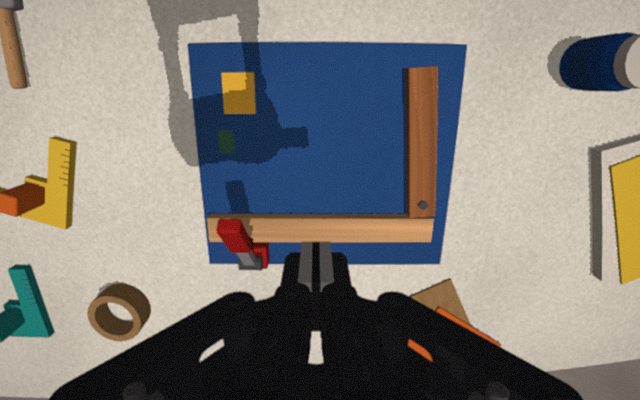

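The wrist view shows the whole board. The base rail's upper face spans (208–433, 216–242), the screw head is at (423,205) and the upright's free end is at (420,67). The red clamp handle runs from (230,225) to (245,250), with the hinge near (260,258).

```bash
python3 - <<'E'
from h import *
c=dict(np.load("w1.npz")); p=c["p"]; d=c["d"]
hsv=cv2.cvtColor(p,cv2.COLOR_RGB2HSV)
for q in [(300,228),(300,215),(422,140),(407,140),(423,205),(235,232),(250,255),(228,224)]: print(q,hsv[q[1],q[0]],d[q[1],q[0]])
def w3(px):
    o,r=ray(c,px); return o+r*d[px[:,1],px[:,0]][:,None]
# wood top faces by height from depth
ys,xs=np.nonzero(d>0); P=w3(np.c_[xs,ys]); Z=np.zeros(d.shape); Z[ys,xs]=P[:,2]
hs=hsv.astype(int)
print("board z",np.median(Z[60:200,330:390]),"rail z",np.median(Z[222:238,290:400]),"stud z",np.median(Z[90:190,415:430]))
# rail inner top edge: per column strongest transition blue->wood
wood=(hs[:,:,0]<22)&(hs[:,:,1]>60)&(hs[:,:,2]>110)
cols=np.arange(285,395); e=[]
g=p[:,:,0].astype(float)
for u in cols:
    col=g[205:225,u]; k=np.argmax(np.diff(col)); 
    t=(col[:k].min()+col[k+2:].max())/2 if k+2<len(col) else 0
    i=np.nonzero((col[:-1]<t)&(col[1:]>=t))[0][0]; e.append(205+i+(t-col[i])/(col[i+1]-col[i]))
E1=onz(c,np.c_[cols,e],0.030)
f=cv2.fitLine(E1[:,:2].astype(np.float32),cv2.DIST_HUBER,0,1e-4,1e-4).ravel(); f=f*np.sign(f[1]) if f[1]<0 else f
dirn=np.abs(f[1])and f[:2]*np.sign(f[1]); yaw=np.arctan2(-dirn[0],dirn[1]); print("rail yaw",yaw,"pt",E1[:,:2].mean(0),e[0],e[-1])
# screw
m=(g<95)&(hs[:,:,1]<140); k=np.zeros_like(m);k[196:213,413:433]=1; m&=k; s=cen(m); S=onz(c,[s],0.031)[0]; print("screw px",s,S,m.sum())
R2=np.array([[np.cos(yaw),-np.sin(yaw)],[np.sin(yaw),np.cos(yaw)]])
C1=S[:2]-R2@[-.02,.0175]; n=R2[:,0]; off=n@(E1[:,:2].mean(0)-C1); print("corner from screw",C1,"rail face - that",off)
# stud axis: wood pixels of upper face, left/right edges per row
rows=np.arange(85,190);mid=[]
for v in rows:
    x=np.nonzero(wood[v,400:445])[0]+400; mid.append((x.max()+0.5,v))
L=onz(c,mid,0.030); f=cv2.fitLine(L[:,:2].astype(np.float32),cv2.DIST_HUBER,0,1e-4,1e-4).ravel(); dd=f[:2]*np.sign(f[0]); print("stud yaw",np.arctan2(dd[1],dd[0]),"angle",-(np.arctan2(dd[1],dd[0])-yaw), "sign?")
# clamp handle
rm=mask(p,(170,120,60),(180,255,255),(200,205,275,275))|mask(p,(0,150,60),(6,255,255),(200,205,275,275))
y,x=np.nonzero(rm); Q=w3(np.c_[x,y]); ok=d[y,x]>0; Q=Q[ok]; B=np.c_[(Q[:,:2]-C1)@R2,Q[:,2]]
for i in np.argsort(B[:,2])[::max(1,len(B)//14)]: print(x[ok][i],y[ok][i],B[i].round(3))
E
```

```text
(300, 228) [ 15 127 190] 0.44671196
(300, 215) [ 15 120  96] 0.45295888
(422, 140) [ 12 161 155] 0.41030017
(407, 140) [ 12 183  53] 0.41838047
(423, 205) [158  14  73] 0.43449253
(235, 232) [  2 211 158] 0.32468402
(250, 255) [ 5 20 78] 0.404165
(228, 224) [  1 220 139] 0.32642326
board z 0.011417156157813885 rail z 0.02929572703263228 stud z 0.029481114951285498
rail yaw -0.08899589 pt [0.60846594 0.10513927] 217.265625 218.08620689655172
screw px (np.float64(422.5), np.float64(204.53333333333333)) [0.59840311 0.21504739 0.031     ] 60
corner from screw [0.61676859 0.19583908] rail face - that -0.00020853755037689338
stud yaw 0.009399956 angle -0.09839585 sign?
268 251 [ 0.055 -0.189  0.021]
258 247 [ 0.042 -0.201  0.034]
258 256 [ 0.054 -0.201  0.037]
259 253 [ 0.049 -0.199  0.038]
243 251 [ 0.011 -0.204  0.106]
232 248 [ 0.004 -0.215  0.113]
233 245 [-0.003 -0.211  0.12 ]
225 242 [-0.01  -0.218  0.126]
242 230 [-0.026 -0.198  0.131]
221 219 [-0.04  -0.217  0.135]
226 222 [-0.038 -0.212  0.138]
219 224 [-0.036 -0.218  0.139]
221 227 [-0.034 -0.216  0.141]
238 231 [-0.03  -0.199  0.143]
227 231 [-0.031 -0.21   0.144]
```

Request:
{"fn": "jog_arm", "kwargs": {
  "motion": [
    [[-0.017,-0.028,0.03],0,0],
    [[-0.017,-0.028,0.037],0,0],
    [[-0.017,-0.029,0.038],0,0],
    [[0,0,0.038],0,0],
    [[0,0,0.02],0,0],
    [[0,0,0.02],0,0],
    [[0,0,0.02],0,0],
    [[0,0,0.02],0,0]
  ]
}}

```text
clock: 2.9
ee_pos: [0.5639, -0.0079, 0.0895]
tool_rot: [0.124, 3.139, 0.0]
wrist_force: [-1.1, 0.4, 3.2]
finger_gap: 0.0
grip_force: 1.3
```

Request:
{"fn": "jog_arm", "kwargs": {
  "motion": [
    [[0,0,0.01],0,0],
    [[0,0,0.008],0,0],
    [[0,0,0.004],0,0],
    [[0,0,0],0,0]
  ]
}}

```text
clock: 3.4
ee_pos: [0.5637, -0.0081, 0.0717]
tool_rot: [0.124, 3.139, -0.0]
wrist_force: [-12.3, 0.7, 17.9]
finger_gap: -0.0003
grip_force: 8.9
```

Request:
{"fn": "jog_arm", "kwargs": {
  "motion": [
    [[0,0,0],0,0],
    [[0,0,-0.03],0,0],
    [[0,0,-0.06],0,0],
    [[0,-0.01,-0.055],0,0],
    [[0,-0.056,-0.02],0,0],
    [[-0.005,-0.056,-0.01],0,1],
    [[-0.005,-0.056,0],0,1],
    [[0,-0.056,0],0,1]
  ]
}}

```text
clock: 4.4
ee_pos: [0.5558, -0.2442, 0.2434]
tool_rot: [0.124, 3.138, -0.001]
wrist_force: [0.2, -0.0, -0.9]
finger_gap: 0.0545
grip_force: 0.0
```

Request:
{"fn": "jog_arm", "kwargs": {
  "motion": [
    [[0,-0.045,0],0,1],
    [[0,0,0],0.135,1],
    [[0,0,0],0.135,1],
    [[0,0,0],0,1]
  ]
}}

```text
clock: 4.9
ee_pos: [0.5521, -0.2875, 0.2431]
tool_rot: [0.544, 3.094, -0.0]
wrist_force: [0.4, 0.3, 0.2]
finger_gap: 0.0852
grip_force: 0.0
```

```bash
python3 - <<'E'
from h import *
to((0.542,-0.317,0.1),-0.35)
c=snap("wrist","w2"); 
E
```

```text
pos [ 0.5521 -0.2875  0.2431] yaw -0.348 tilt [ 4.e-04 -3.e-04 -1.e+00]
shift [-0.0005 -0.0312  0.1431] turn 0.002
```

View pics/w2.png

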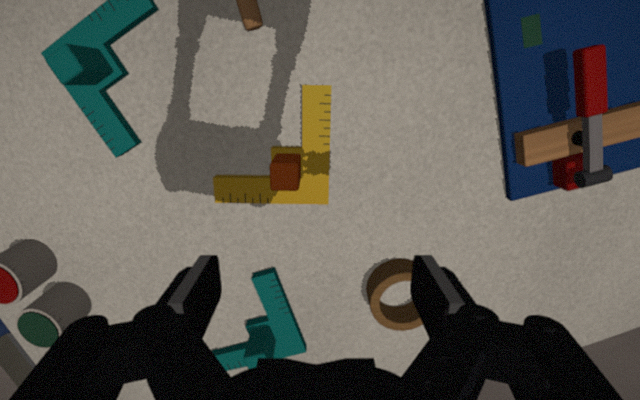

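The clamp is down and level at (590,120), across the rail. The square's outer corner is at (330,203), its legs run up to (316,86) and left to (214,190), and the post top is at about (285,172).

```bash
python3 - <<'E'
from h import *
c=dict(np.load("w2.npz")); p=c["p"]; d=c["d"]
hs=cv2.cvtColor(p,cv2.COLOR_RGB2HSV).astype(int)
y=(hs[:,:,0]>17)&(hs[:,:,0]<32)&(hs[:,:,1]>140)
k=np.zeros_like(y);k[75:215,205:340]=1;y&=k
r=np.arange(95,195); A=[(np.nonzero(y[v])[0].max()+.5,v) for v in r]
q=np.arange(222,322); B=[(u,np.nonzero(y[:,u])[0].max()+.5) for u in q]
fit=lambda P:cv2.fitLine(P[:,:2].astype(np.float32),cv2.DIST_HUBER,0,1e-4,1e-4).ravel()
a=fit(onz(c,A,.014)); b=fit(onz(c,B,.014))
a[:2]*=np.sign(a[0]); b[:2]*=np.sign(b[1])
yx=np.arctan2(a[1],a[0]); yy=np.arctan2(-b[0],b[1]); print("yaws",yx,yy)
t=np.linalg.solve(np.c_[a[:2],-b[:2]],b[2:]-a[2:]); C=a[2:]+a[:2]*t[0]; yaw=(yx+yy)/2
R=np.array([[np.cos(yaw),-np.sin(yaw)],[np.sin(yaw),np.cos(yaw)]])
G=C+R@[-.045,-.045]; print("corner",C,"grip",G)
m=mask(p,(3,150,20),(14,255,255),(265,145,310,200)); bb=big(m); x,yv,w,h=cv2.boundingRect(bb); print(x,yv,w,h)
ys,xs=np.nonzero(m); o,rr=ray(c,np.c_[xs,ys]); Q=o+rr*d[ys,xs][:,None]; T=Q[(Q[:,2]>.058)]; print("post top",(T.min(0)+T.max(0))/2,T.mean(0),len(T))
to((*G,0.105),yaw); to((*G,0.035),yaw)
E
```

```text
yaws -0.36032388 -0.37276047
corner [ 0.6022818 -0.2916902] grip [ 0.54414354 -0.31757342]
270 154 31 37
post top [ 0.5190532  -0.29715733  0.21474787] [ 0.54294896 -0.31620329  0.06560673] 814
pos [ 0.5521 -0.2872  0.2432] yaw -0.3461 tilt [ 3.e-04 -3.e-04 -1.e+00]
shift [-0.0027 -0.0312  0.1382] turn 0.0204
pos [ 0.5521 -0.2872  0.2432] yaw -0.3461 tilt [ 3.e-04 -3.e-04 -1.e+00]
shift [-0.0027 -0.0312  0.2082] turn 0.0204
```

Request:
{"fn": "jog_arm", "kwargs": {
  "motion": [
    [[-0.002,-0.031,0.03],0.02,1],
    [[0,0,0.055],0,1],
    [[0,0,0.054],0,1],
    [[0,0,0.04],0,1],
    [[0,0,0.031],0,1],
    [[0,0,0],0,1],
    [[0,0,0],0,0],
    [[0,0,0],0,0]
  ],
  "grip_force": 70
}}

```text
clock: 5.95
ee_pos: [0.5444, -0.3176, 0.0359]
tool_rot: [0.574, 3.085, -0.003]
wrist_force: [-1.0, 0.2, 0.5]
finger_gap: 0.0518
grip_force: 0.0
```

Request:
{"fn": "jog_arm", "kwargs": {
  "motion": [
    [[0,0,0],0,0],
    [[0,0,0],0,0],
    [[0,0,0],0,0]
  ]
}}

```text
clock: 6.32
ee_pos: [0.5441, -0.3172, 0.0351]
tool_rot: [0.575, 3.086, -0.001]
wrist_force: [-0.6, 0.6, 5.5]
finger_gap: 0.0273
grip_force: 70.4
```

Request:
{"fn": "jog_arm", "kwargs": {
  "motion": [
    [[0,0,-0.02],0,0],
    [[0,0,-0.05],0,0],
    [[0,0,-0.055],0,0],
    [[0.019,0.053,0],0,0],
    [[0.019,0.053,0],0,0],
    [[0.019,0.053,0],0,0],
    [[0.019,0.053,0],0,0],
    [[0.019,0.053,0],0,0]
  ]
}}

```text
clock: 7.32
ee_pos: [0.5495, -0.0338, 0.1586]
tool_rot: [-0.576, -3.088, 0.0]
wrist_force: [1.2, 0.4, -3.3]
finger_gap: 0.027
grip_force: 70.2
```

Request:
{"fn": "jog_arm", "kwargs": {
  "motion": [
    [[0.019,0.053,0],0,0],
    [[0.019,0.053,0],0,0],
    [[0.019,0.053,0],0,0],
    [[0,0,0],-0.139,0],
    [[0,0,0],-0.138,0],
    [[0,0,0],0,0]
  ]
}}

```text
clock: 8.07
ee_pos: [0.5539, 0.1334, 0.1583]
tool_rot: [-0.146, -3.137, 0.001]
wrist_force: [-0.9, 0.3, -5.3]
finger_gap: 0.0277
grip_force: 70.9
```

```bash
python3 - <<'E'
from h import *
c=snap("wrist","w3"); to((.5511,.1344,.16),-.089); to((.5511,.1344,.046),-.089); s=env.sense(); print(s["finger_gap"],s["grip_force"],s["wrist_force"])
E
```

```text
pos [0.554  0.1333 0.1583] yaw -0.0946 tilt [-7.e-04 -3.e-04 -1.e+00]
shift [ 0.003   0.0009 -0.0017] turn -0.0056
pos [0.554  0.1333 0.1583] yaw -0.0946 tilt [-7.e-04 -3.e-04 -1.e+00]
shift [0.0029 0.0009 0.1123] turn -0.0056
0.027123771693172993 70.92303514480591 [ 0.35541581 -1.38350075 -4.56552181]
```

View pics/w3.png

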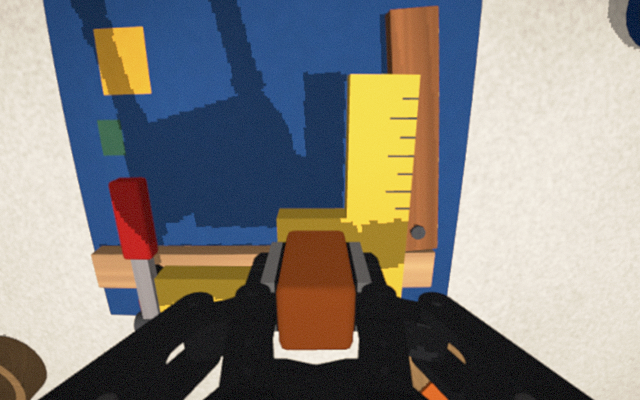

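The square is held level above the board. Its x-leg spans (348–420, 74–) and the upright is visible behind it at (390–438, 8–248). The clamp is still down at (130,220). I'll measure the square's pose in the hand.

```bash
python3 - <<'E'
from h import *
c=dict(np.load("w3.npz")); p=c["p"]
hs=cv2.cvtColor(p,cv2.COLOR_RGB2HSV).astype(int)
y=(hs[:,:,0]>20)&(hs[:,:,0]<34)&(hs[:,:,1]>120)&(hs[:,:,2]>60)
z=.1583-.035+.014
fit=lambda P:cv2.fitLine(P[:,:2].astype(np.float32),cv2.DIST_HUBER,0,1e-4,1e-4).ravel()
A=[]; 
for v in range(82,215):
    x=np.nonzero(y[v,340:425])[0]+340; A.append((x.max()+.5,v))
B=[(u,np.nonzero(y[60:100,u])[0].min()+59.5) for u in range(354,415)]
A=np.array(A); a=fit(onz(c,A,z)); b=fit(onz(c,B,z)); a[:2]*=np.sign(a[0]); b[:2]*=np.sign(b[1])
yaw=np.arctan2(a[1],a[0]); print("yaw",yaw,np.arctan2(-b[0],b[1]))
t=np.linalg.solve(np.c_[a[:2],-b[:2]],b[2:]-a[2:]); E=a[2:]+a[:2]*t[0]; print(E)
ps=np.array([.554,.1333]); 
R=np.array([[np.cos(yaw),-np.sin(yaw)],[np.sin(yaw),np.cos(yaw)]])
print("leg end in tool-centred square axes (expect -.085,.045):",R.T@(E-ps))
yb=-.089;R=np.array([[np.cos(yb),-np.sin(yb)],[np.sin(yb),np.cos(yb)]])
print("leg end in corner frame",R.T@(E-[.6168,.1958]))
E
```

```text
yaw -0.089320496 -0.10036345
[0.4741675 0.1849564]
leg end in tool-centred square axes (expect -.085,.045): [-0.0841221   0.04432928]
leg end in corner frame [-0.14110417 -0.02347822]
```

Request:
{"fn": "jog_arm", "kwargs": {
  "motion": [
    [[0.005,0,0.03],-0.005,0],
    [[0,0,0.04],0,0],
    [[0,0,0.03],0,0],
    [[0,0,0.008],0,0],
    [[0,0,0.003],0,0],
    [[0,0,0],0,0]
  ]
}}

```text
clock: 8.88
ee_pos: [0.5502, 0.1339, 0.0489]
tool_rot: [0.137, 3.136, 0.001]
wrist_force: [-0.3, 0.6, -4.1]
finger_gap: 0.0271
grip_force: 71.2
```

Request:
{"fn": "jog_arm", "kwargs": {
  "motion": [
    [[0,0,0.0015],0,0],
    [[0,0,0.001],0,0],
    [[0,0,0],0,0],
    [[0,0,0],0,0]
  ]
}}

```text
clock: 9.38
ee_pos: [0.5502, 0.134, 0.047]
tool_rot: [0.136, 3.136, 0.001]
wrist_force: [-2.1, -0.2, 5.6]
finger_gap: 0.0275
grip_force: 72.2
```

Request:
{"fn": "jog_arm", "kwargs": {
  "motion": [
    [[-0.004,0,0],0,0],
    [[-0.004,0,0],0,0],
    [[-0.003,0,0],0,0],
    [[-0.001,0,0],0,0],
    [[-0.001,0,0],0,0],
    [[0,0,0],0,0]
  ]
}}

```text
clock: 10.12
ee_pos: [0.5619, 0.1334, 0.047]
tool_rot: [-0.136, -3.139, -0.002]
wrist_force: [-9.0, 1.4, 9.7]
finger_gap: 0.0272
grip_force: 72.7
```

Request:
{"fn": "jog_arm", "kwargs": {
  "motion": [
    [[-0.001,0,-0.0002],0,0],
    [[-0.001,0,0],0,0],
    [[-0.001,0,0],0,0],
    [[0,0,0],0,0]
  ]
}}

```text
clock: 10.62
ee_pos: [0.5649, 0.1332, 0.0471]
tool_rot: [-0.136, -3.139, -0.002]
wrist_force: [-7.5, 1.5, 8.2]
finger_gap: 0.0275
grip_force: 72.6
```

Request:
{"fn": "jog_arm", "kwargs": {
  "motion": [
    [[-0.001,0,-0.0002],0,0],
    [[-0.001,0,0],0,0],
    [[0,0,0],0,0]
  ]
}}

```text
clock: 11.0
ee_pos: [0.5662, 0.133, 0.0471]
tool_rot: [-0.135, -3.137, -0.001]
wrist_force: [-10.6, 0.0, 8.8]
finger_gap: 0.0273
grip_force: 72.7
```

Request:
{"fn": "jog_arm", "kwargs": {
  "motion": [
    [[0,0.004,0],0,0],
    [[0,0.004,0],0,0],
    [[0,0.004,0],0,0],
    [[0,0.004,0],0,0],
    [[0,0.002,0],0,0],
    [[0,0,0],0,0]
  ]
}}

```text
clock: 11.75
ee_pos: [0.5671, 0.1448, 0.0475]
tool_rot: [-0.141, -3.134, 0.016]
wrist_force: [-17.1, -20.3, 17.1]
finger_gap: 0.0269
grip_force: 73.5
```

```bash
cat >> h.py <<'E'
def cf():
    s=env.sense(); R=Rt.from_rotvec(s["tool_rot"]).as_matrix(); yb=-.089
    B=np.array([[np.cos(yb),-np.sin(yb)],[np.sin(yb),np.cos(yb)]])
    print("tcp in corner frame",(B.T@(s["ee_pos"][:2]-[.6168,.1958])).round(4),"z",s["ee_pos"][2].round(4),"yaw err",round(np.arctan2(-R[0,1],R[1,1])-yb if R[1,1]>0 else 9,4),"F",(B.T@s["wrist_force"][:2]).round(1),s["wrist_force"][2].round(1),"Tz",s["wrist_torque"].round(2))
E
python3 -c "
from h import *
cf()"
```

```text
tcp in corner frame [-0.045  -0.0552] z 0.0475 yaw err -0.001 F [-15.2 -21.7] 17.1 Tz [-3.11  2.44 -0.26]
```

Request:
{"fn": "jog_arm", "kwargs": {
  "motion": [
    [[0,0.002,-0.0005],0,0],
    [[0,0,0],0,0],
    [[0,0,0],0,0]
  ]
}}

```text
clock: 12.12
ee_pos: [0.5674, 0.147, 0.0476]
tool_rot: [-0.14, -3.134, 0.015]
wrist_force: [-15.8, -19.5, 14.0]
finger_gap: 0.0272
grip_force: 73.3
```

```bash
python3 -c "
from h import *
cf(); snap('wrist','w4')"
```

```text
tcp in corner frame [-0.0449 -0.053 ] z 0.0476 yaw err -0.0004 F [-14.  -20.8] 14.0 Tz [-3.01  2.24 -0.03]
```

View pics/w4.png

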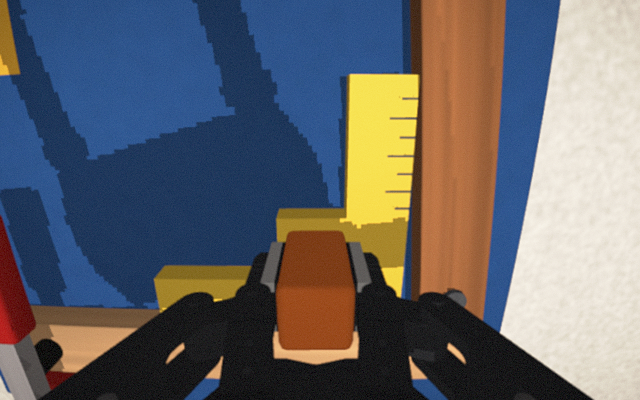

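The square lies flat on the board. Its x-leg end at (420,75) has just met the upright at (415,75), and the upright is starting to turn. I'll keep pushing towards +y.

Request:
{"fn": "jog_arm", "kwargs": {
  "motion": [
    [[0,0.002,-0.0005],0,0],
    [[0,0.002,0],0,0],
    [[0,0.002,0],0,0],
    [[0,0,0],0,0],
    [[0,0,0],0,0]
  ]
}}

```text
clock: 12.8
ee_pos: [0.5679, 0.1535, 0.0475]
tool_rot: [-0.14, -3.134, 0.014]
wrist_force: [-14.4, -16.7, 11.6]
finger_gap: 0.027
grip_force: 72.9
```

```bash
python3 -c "
from h import *
cf()"
```

```text
tcp in corner frame [-0.045  -0.0465] z 0.0475 yaw err 0.0 F [-12.9 -17.9] 11.6 Tz [-2.71  1.95  0.08]
```

Now only about 1.5 mm is left.

Request:
{"fn": "jog_arm", "kwargs": {
  "motion": [
    [[0,0.001,0],0,0],
    [[0,0.001,0],0,0],
    [[0,0,0],0,0],
    [[0,0,0],0,0]
  ]
}}

```text
clock: 13.3
ee_pos: [0.5681, 0.1553, 0.0476]
tool_rot: [-0.14, -3.134, 0.014]
wrist_force: [-12.8, -18.4, 11.0]
finger_gap: 0.0274
grip_force: 73.0
```

```bash
python3 -c "
from h import *
cf(); snap('wrist','w5')"
```

```text
tcp in corner frame [-0.045  -0.0447] z 0.0476 yaw err -0.0001 F [-11.2 -19.4] 11.0 Tz [-2.79  1.98  0.09]
```

View pics/w5.png

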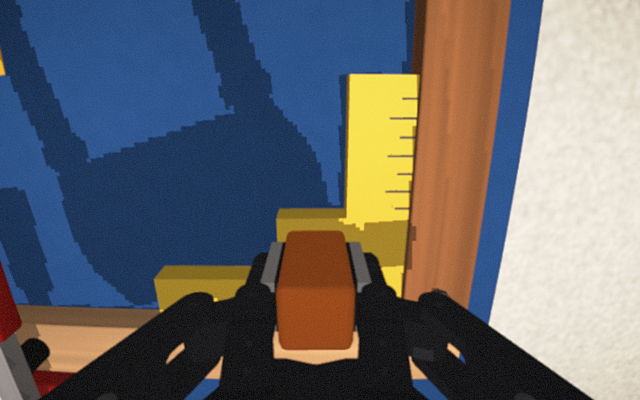

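The x-leg's outer edge at (418,75)–(405,290) now lies along the upright, with no visible gap. I'll check the upright's angle numerically, using its outer edge at about (510,0)–(490,290).

```bash
python3 - <<'E'
from h import *
for f in ("w1","w5"):
    c=dict(np.load(f+".npz")); p=c["p"]; hs=cv2.cvtColor(p,cv2.COLOR_RGB2HSV).astype(int)
    w=(hs[:,:,0]<22)&(hs[:,:,1]>60)&(hs[:,:,2]>100)
    rows,lo,hi=(range(85,190),405,445) if f=="w1" else (range(10,270),430,530)
    fit=lambda P:cv2.fitLine(P[:,:2].astype(np.float32),cv2.DIST_HUBER,0,1e-4,1e-4).ravel()
    A=[(np.nonzero(w[v,lo:hi])[0].max()+lo+.5,v) for v in rows]
    W=onz(c,A,.030); a=fit(W); a[:2]*=np.sign(a[0]); yaw=np.arctan2(a[1],a[0])
    yb=-.089;B=np.array([[np.cos(yb),-np.sin(yb)],[np.sin(yb),np.cos(yb)]])
    print(f,"lean",yaw-yb,"outer edge in corner frame (true y=.035):",((W[[0,-1],:2]-[.6168,.1958])@B).round(4).tolist())
c=dict(np.load("w5.npz"));p=c["p"];hs=cv2.cvtColor(p,cv2.COLOR_RGB2HSV).astype(int)
y=(hs[:,:,0]>20)&(hs[:,:,0]<34)&(hs[:,:,1]>120)&(hs[:,:,2]>60)
A=[(np.nonzero(y[v,340:430])[0].max()+340.5,v) for v in range(82,205)]
W=onz(c,A,.026); a=fit(W); print("leg edge: yaw err",np.arctan2(a[1],a[0])*1-yb if a[0]>0 else np.arctan2(-a[1],-a[0])-yb,((W[[0,-1],:2]-[.6168,.1958])@B).round(4).tolist())
v=p[130:150:5,400:440].astype(int).sum(2); print(v.tolist())
E
```

```text
w1 lean 0.09337172 outer edge in corner frame (true y=.035): [[-0.1704, 0.0205], [-0.0412, 0.0327]]
w5 lean 0.010195389 outer edge in corner frame (true y=.035): [[-0.1549, 0.033], [-0.0374, 0.0341]]
leg edge: yaw err 0.0055274814 [[-0.1262, -0.001], [-0.0706, -0.0004]]
[[559, 558, 552, 553, 555, 557, 557, 550, 549, 548, 559, 555, 459, 351, 328, 242, 170, 194, 270, 331, 358, 366, 365, 356, 368, 363, 349, 365, 363, 380, 374, 377, 386, 373, 379, 361, 380, 366, 347, 369], [530, 539, 525, 515, 527, 546, 545, 529, 541, 544, 540, 525, 445, 346, 300, 225, 146, 222, 281, 358, 362, 362, 369, 373, 350, 360, 361, 353, 374, 371, 386, 377, 374, 367, 368, 367, 364, 358, 359, 360], [556, 556, 560, 552, 560, 564, 551, 558, 562, 557, 565, 549, 472, 335, 274, 200, 171, 258, 324, 355, 360, 369, 359, 372, 359, 364, 355, 362, 382, 376, 374, 370, 385, 384, 375, 362, 362, 354, 361, 339], [551, 560, 555, 553, 558, 552, 552, 553, 555, 557, 550, 558, 479, 348, 250, 167, 188, 289, 338, 365, 373, 362, 364, 358, 359, 367, 369, 363, 373, 367, 378, 376, 382, 382, 375, 375, 363, 364, 353, 342]]
```

Request:
{"fn": "jog_arm", "kwargs": {
  "motion": [
    [[0,0.0015,0],0,0],
    [[0,0,0],0,0],
    [[0,0,0],0,0]
  ]
}}

```text
clock: 13.72
ee_pos: [0.5681, 0.156, 0.0476]
tool_rot: [-0.14, -3.134, 0.017]
wrist_force: [-14.8, -20.6, 11.9]
finger_gap: 0.0269
grip_force: 73.3
```

```bash
python3 -c "
from h import *
cf()"
```

```text
tcp in corner frame [-0.045 -0.044] z 0.0476 yaw err -0.0005 F [-12.9 -21.8] 11.9 Tz [-3.26  2.07  0.08]
```

Request:
{"fn": "jog_arm", "kwargs": {
  "motion": [
    [[0,0.001,0],0,0],
    [[0,0,0],0,0],
    [[0,0,0],0,0]
  ]
}}

```text
clock: 14.1
ee_pos: [0.5681, 0.1561, 0.0477]
tool_rot: [-0.141, -3.134, 0.019]
wrist_force: [-15.4, -22.6, 13.9]
finger_gap: 0.0272
grip_force: 73.5
```

```bash
python3 -c "
from h import *
cf()"
```

```text
tcp in corner frame [-0.045  -0.0439] z 0.0477 yaw err -0.0009 F [-13.3 -23.9] 13.9 Tz [-3.76  2.23  0.11]
```

```bash
python3 - <<'E'
from h import *
c=snap("wrist","w6"); p=c["p"]; hs=cv2.cvtColor(p,cv2.COLOR_RGB2HSV).astype(int)
yb=-.089;B=np.array([[np.cos(yb),-np.sin(yb)],[np.sin(yb),np.cos(yb)]])
fit=lambda P:cv2.fitLine(P[:,:2].astype(np.float32),cv2.DIST_HUBER,0,1e-4,1e-4).ravel()
w=(hs[:,:,0]<22)&(hs[:,:,1]>60)&(hs[:,:,2]>100); y=(hs[:,:,0]>20)&(hs[:,:,0]<34)&(hs[:,:,1]>120)&(hs[:,:,2]>60)
for n,M,rows,lo,hi,z in (("stud",w,range(10,270),430,540,.03),("leg",y,range(82,205),340,430,.026)):
    A=[(np.nonzero(M[v,lo:hi])[0].max()+lo+.5,v) for v in rows]; W=onz(c,A,z); a=fit(W); a[:2]*=np.sign(a[0])
    print(n,np.arctan2(a[1],a[0])-yb,((W[[0,-1],:2]-[.6168,.1958])@B).round(4).tolist())
yy,xx=np.nonzero(y[82:205,350:410]); px=np.c_[xx+350,yy+82]; o,r=ray(c,px); Q=o+r*c["d"][px[:,1],px[:,0]][:,None]
k,*_=np.linalg.lstsq(np.c_[Q[:,:2],np.ones(len(Q))],Q[:,2],rcond=None); print("leg plane slopes",k[:2],"mean z (true .026)",Q[:,2].mean())
E
```

```text
stud 0.00409621 [[-0.1549, 0.0337], [-0.0375, 0.0342]]
leg 0.0027448684 [[-0.1262, 0.0002], [-0.0706, -0.0002]]
leg plane slopes [-0.06414323 -0.23251204] mean z (true .026) 0.026531934672254915
```

```bash
python3 - <<'E'
from h import *
from scipy.optimize import least_squares
c=dict(np.load("w6.npz")); d=c["d"]
def pl(n,x0,x1,y0,y1):
    g=np.mgrid[x0:x1,y0:y1].reshape(2,-1).T; o,r=ray(c,g); z=d[g[:,1],g[:,0]]; g=z>0; Q=(o+r*z[:,None])[g]; m=Q[:,:2].mean(0)
    A=np.c_[Q[:,:2]-m,np.ones(len(Q))]; k=least_squares(lambda k:A@k-Q[:,2],[0,0,.02],loss="cauchy",f_scale=.001).x; print(n,k.round(4),np.std(Q[:,2]).round(4))
pl("leg x",354,402,85,200); pl("leg y",165,235,268,278) ; pl("board",100,200,20,120); pl("stud",440,485,20,200)
E
```

```text
leg x [-0.0076 -0.0134  0.026 ] 0.0006
leg y [-2.1933  0.2153  0.0203] 0.003
board [-0.0008  0.0019  0.0114] 0.0007
stud [-0.0002 -0.0054  0.0295] 0.0007
```

Request:
{"fn": "jog_arm", "kwargs": {
  "motion": [
    [[-0.001,0.0005,0],0,0],
    [[0,0,0],0,0],
    [[0,0,0],0,0],
    [[0,0,0],0,0]
  ]
}}

```text
clock: 14.65
ee_pos: [0.5681, 0.1561, 0.0477]
tool_rot: [-0.141, -3.131, 0.021]
wrist_force: [-21.1, -24.7, 16.9]
finger_gap: 0.0273
grip_force: 74.0
```

```bash
python3 -c "
from h import *
cf(); print(env.job_done())"
```

```text
tcp in corner frame [-0.045  -0.0439] z 0.0477 yaw err -0.0009 F [-18.8 -26.5] 16.9 Tz [-4.03  2.85  0.17]
the job is handed in; nothing more can be done
None
```

I handed the job in at about 14.7 s with the clamp down and the yellow square still gripped and pressed against both rails; the upright measures about 0.004 rad off square. The hand-in gave no verdict.

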